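# Hold the spray-booth filter plate up to the light

## Robot

A 7-joint arm with a two-finger parallel gripper is mounted at the origin on the work surface; the furniture and walls round the work are solid. World frame = base frame: x ahead of the robot, y to its left, z up, the work surface at z = 0. Lengths are in m, angles in rad, forces in N, time in s.
With the tool pointing down it reaches from about 0.4 to 0.85 m from the base axis. Payload 10.4 kg.
Tool frame: the origin (TCP) lies midway between the tips of the shut fingers; the grasp point (between the pads) lies 19 mm behind it; z points along the fingers, y is the line along which they close (so a half turn about z gives the same grasp; the last joint's range is limited). The gripper opens to 85 mm and grips with 20 to 120 N. Pads are 22 mm wide; open, the fingers measure 114 mm over their backs; the gripper's body (76 mm by 85 mm) begins 54 mm behind the grasp point. The pads swing forward as they close: fully open they stand 13 mm farther back than shut.
Start: joints at [-1.139, 0.332, -0.065, 1.46, 0.022, 1.35, -0.088], TCP at [0.275, 0.561, 0.231] pointing down, gripper open.
Joint ranges: [-2.6, 2.6], [-0.5, 2.12], [-1.47, 1.34], [0.16, 2.42], [-1.27, 4.41], [0.06, 2.06], [-2.6, 2.6]. Speed limits (rad/s): [2.22, 2.22, 2.79, 2.79, 3.14, 3.14, 3.14].

## Interface

Orientations are given as a unit quaternion [x, y, z, w].
In Python, from workcell import get_obs, camera, camera_params, hand_in gives the robot as it stands.
- The arm moves only by the tool carry_out, never from a script. Its argument "commands" is a list that holds one entry, the list of rows, each a list of 6 numbers: the shift along the tool's x, y, z in units of 40 mm (1.0 is 40 mm), then the turn, a rotation vector about the tool's x, y, z in units of 6 degrees (1.0 is 6 degrees). In form: [[[x, y, z, ax, ay, az], ...]]. A call has 1 to 20 rows; each row shifts and turns the commanded pose from where the row before left it, along the tool's axes as they then stand; what a row does not reach is not made up. A row lasts 1/12 s, in which the tool goes at most 41.7 mm and 7.16 degrees, less where a joint would pass 70% of its speed; a pose out of reach is approached as far as the arm can. A call is refused whole if a number of a shift passes 1 or a number of a turn 1, either way. A call with a gripper value outside its range is refused whole. "hand" is the closure, from -1 (fully open) to 1 (shut), set as the call begins (left out, the last holds). The fingers move at their own pace and stop on an object; "force" is the grip in N (left out, the last holds). Time passes only in rows, so rows that do not move let the fingers close. It gives the time, the measured TCP pose, the force, the opening and the grip force at its end, in the units of the state.
- get_obs(): the state, without advancing time (a new reading comes with each control period).
- camera(name): name is "scene" or "top" or "wrist"; returns the picture (480x640x3 uint8, red, green, blue); there is no depth.
- camera_params(name): a dict with "mtx" (3x3 intrinsics, pixels), "R" (3x3) and "t" (3): a world point X has camera coordinates R X + t. Camera axes: x right, y down, z forward; pixel columns grow to the right and rows downward; lengths in m; the calibration is good to about 2 mm. A picture is of the moment at which its call begins: read the wrist's pose just before it. camera_params takes no time and is no camera call; for the wrist camera it gives the pose at the moment of the call.
- hand_in(): hands the job in; it is judged then, once.
The state is a dict: "clock": time; "joint_pos": joint angles; "joint_velocities": joint speeds; "tau": joint torques, N m; "position": TCP position; "ee_rot": TCP orientation; "ft_force": force on the tool from outside, world axes, zero at the start; "torque": the same for the moment, N m; "grip_width": opening from 0.0 (shut) to 1.0 (fully open); "grasp_force": force on a finger pad.
Only numpy, scipy, OpenCV 4.12 (cv2) and the standard library are available. Lean on these libraries where they do the work, as an engineer would, in place of code of your own. Each camera call takes 0.05 s, during which the arm holds its last target. There are 200 camera calls.

## Task

Push the loose filter box square and flush into the corner of the aluminium fence, then swing its hood right back and draw the filter plate out by its tab. Finish with the gripper still holding the plate, upright and flat-on in front of the middle of the light panel, about 5 cm from the lit face and without touching it, so its mesh can be checked. Leave the box in its corner with the hood open, do not tip it, and leave everything else on the table where it is.

Things in the scene. Friction and masses are not known exactly. Their poses are not given: they have to be found in the camera images.
- corner_fence: Fixed L-shaped fence of two slick aluminium bars 14 mm thick, 46 high. Origin: the inner corner, on the table; z up, x away from the robot, turned up to 0.2 rad. The back bar's inner face is the plane x = 0 (bar beyond it, y from -14 to 136 mm); the side bar's inner face is the plane y = 0 (bar on -y, x from -120 to 0 mm).
- fence_seat (a point): Point on the table, fixed to the fence, where the filter box's origin lies when the box is fully home: fence frame (-52, 40, 0) mm. The box's x and y axes are then parallel to the fence's.
- filter_box: Loose grey box with hinged hood, 0.8 to 1 kg, 104 (x) by 80 (y) mm; rim 60 high, closed hood 88.5, black fin on it 117. Origin: centre of its underside. The hinge side +x goes against the back bar, the -y side against the side bar. Starts 20 to 40 mm off each bar, to 0.14 rad askew. On glides: push with about 4 N on its flat front (-x) and left (+y) faces, at or below the rim or it may tip.
- hood (a joint): Hood angle in rad: 0 closed, 1.95 at its stop, leaning back beyond upright. Starts closed or up to 0.03 ajar. It turns about the box's y axis through hood_hinge, front edge up and back; its friction hinge stays wherever it is left.
- hood_hinge (a point): On the hinge axis, at the middle of the box's rear rim: box frame (52, 0, 60) mm. Its axes are the hood's axes (parallel to the box's when the hood is closed).
- hood_fin (a point): Grip point on the black upright fin on the hood: fin 12 mm thick (along the hinge, box y), 26 long (hood x), 28 tall; the point is on its middle plane 18 mm above the hood's top, at (-76, 0, 46.5) mm from the hinge in the hood's frame. Pinched across its 12 mm by fingers closing along box y, it turns between the pads as the hood swings, while the gripper stays pointing down.
- filter_plate: Loose steel plate in the box's slot under the hood, 60 to 130 g. Mesh frame 80 (x) by 10 thick (y) by 50 mm tall (z); on its top middle a tab 30 (x) by 10 (y) by 24 tall. Origin: middle of its lower edge. Slot 13.6 wide, 85 long, open above; frame's top level with the 60 mm rim. Beside the tab (60 mm along x, full width) the rim is cut to 50 mm for fingers. Axes as the box's. Draw up over 50 mm.
- plate_mid (a point): Middle of the plate's mesh, 25 mm above its lower edge.
- plate_tab (a point): Middle plane of the plate's tab, 17 mm above the frame's top (67 mm above its lower edge, 7 mm below the tab's top).
- light_panel: Fixed upright light panel on a stand: panel 110 mm wide (y), 16 mm thick, from 90 to 190 mm above the table, its white lit face looking along -x of its own frame; post and switch knob are behind it; base 80 by 90 mm. Origin: on the table, straight below the middle of the lit face.
- panel_mid (a point): Middle of the lit white face, 140 mm above the table, same axes as light_panel: -x points out of the face, y is across it, z up. The plate is to be held with its y axis (either way round) along this x, its mesh middle on the line out from this point.
- sanding_block: Bystander: dark rubber sanding block 60 x 111 x 27 mm, origin under its centre.
- marker: Bystander: paint marker, 12 x 139 x 14 mm, lying.
- small_tin: Bystander: small tin 68 mm wide, 60 mm high, right of the fence.
- stir_stick: Bystander: flat wooden stir stick, 18 x 200 x 9 mm.

How it is judged:
On the way, in this order (a step that is already met when the one before it is completed fails the run):
1. the box stands square and flush in the fence corner (within 5 mm and 0.06 rad) (horizontal distance between filter_box and fence_seat below 0.005 m and angle between the x axis of filter_box and the x axis of corner_fence, either way round below 0.06 rad and angle between filter_box's own z axis and vertical below 0.04 rad), for 0.2 s.
2. the hood is swung back (over 1.6 rad) with the plate still in its slot (value of joint hood above 1.6 rad and z of plate_mid in the frame of filter_box below 0.05 m), for 0.2 s.
3. the gripper has drawn the plate clear of the box (z of plate_mid in the frame of filter_box above 0.09 m and contact force between the fingers and filter_plate above 1 N and contact force between filter_box and filter_plate below 0.05 N), for 0.1 s.
At the end, for the whole second after the job is handed in: The gripper holds the plate still and off everything else, its mesh middle 25 to 85 mm out from the lit face and within 25 mm of the face's middle sideways and in height, flat-on and upright within 0.2 rad; the box stands in the fence corner within 7 mm and 0.07 rad, its hood open beyond 1.6 rad (contact force between the fingers and filter_plate above 1 N and contact force between each of light_panel, filter_box and filter_plate below 0.05 N and height (world z) of plate_mid above 0.11 m and x of plate_mid in the frame of panel_mid between -0.085 and -0.025 m and y of plate_mid in the frame of panel_mid between -0.025 and 0.025 m and z of plate_mid in the frame of panel_mid between -0.025 and 0.025 m and angle between the y axis of filter_plate and the x axis of panel_mid, either way round below 0.2 rad and angle between filter_plate's own z axis and vertical below 0.2 rad and linear speed of filter_plate below 0.03 m/s and value of joint hood above 1.6 rad and horizontal distance between filter_box and fence_seat below 0.007 m and angle between the x axis of filter_box and the x axis of corner_fence, either way round below 0.07 rad and angle between filter_box's own z axis and vertical below 0.04 rad); the arm keeps its last pose, push and grip.
It fails at once if the filter box is tipped (over 0.3 rad) (angle between filter_box's own z axis and vertical above 0.3 rad).
It fails at once if the plate knocks against the light panel (contact force between light_panel and filter_plate above 0.5 N).
It fails at once if a bystander is moved by more than 30 mm (distance of any of sanding_block, marker, small_tin, stir_stick from where it was at the start of the episode above 0.03 m).
It also fails if it takes over 72 s, if anything falls off the work surface, if the arm or the gripper's body presses on something with over 40 N, if the wrist force passes 120 N, or if a joint passes its speed limit or range.

## Working session

There is one attempt and no reset: what is moved stays moved. The work goes in short steps, Python scripts to look and compute and a tool call to move; the robot and the scene stay as the last step left them, time stands still between calls to the robot, and variables do not carry over. Pictures are saved under pics/ and viewed, at most 10 in all, crops included, and the job is handed in when it is done.

Besides the shell and the picture viewer there is one more tool, called after ">>>" as name(argument=value, ...), one argument or row to a line, values as JSON. carry_out: Moves the arm, as the interface text tells. Its arguments: {"type":"object","properties":{"commands":{"type":"array"},"hand":{"type":"number"},"force":{"type":"number"}},"required":["commands"]}

```bash
mkdir -p pics; ls; python3 - <<'E'
from workcell import *
import cv2
print(get_obs())
for n in("scene","top"):
    p=camera_params(n);print(n,p)
    cv2.imwrite(f"pics/{n}0.png",camera(n)[:,:,::-1])
E
```

```text
pics
{'clock': 0.0, 'joint_pos': array([-1.13862382,  0.3328893 , -0.06469666,  1.46095488,  0.02165615,
        1.34991367, -0.08848617]), 'joint_velocities': array([ 0.00018604, -0.00150627,  0.00024927, -0.00046419, -0.00126163,
        0.00090872,  0.00040755]), 'tau': array([-1.52797606e-04, -6.25440502e+01,  4.89494484e-02, -3.91602087e+01,
        1.60936976e-02,  9.81323363e-03, -5.67918551e-05]), 'position': array([0.27439115, 0.56111742, 0.23049859]), 'ee_rot': array([ 2.25410193e-01,  9.74263674e-01, -7.26807339e-04, -1.04194012e-04]), 'ft_force': array([ 0.30521   , -0.38619122, -1.1711234 ]), 'torque': array([-0.01513401,  0.02662093,  0.01884491]), 'grasp_force': 0.0, 'grip_width': 1.0020695396127584}
scene {'mtx': array([[511.42994787,   0.        , 317.06565853],
       [  0.        , 511.42994787, 244.71940144],
       [  0.        ,   0.        ,   1.        ]]), 'R': array([[ 0.77091693, -0.63663226, -0.01965853],
       [-0.36339191, -0.41427484, -0.83445951],
       [ 0.52309981,  0.65044271, -0.5507185 ]]), 't': array([-0.40745647,  0.25155999,  0.67709357])}
top {'mtx': array([[530.22423444,   0.        , 314.01584089],
       [  0.        , 530.22423444, 239.89491693],
       [  0.        ,   0.        ,   1.        ]]), 'R': array([[ 0.00909378, -0.99959123, -0.02710478],
       [-0.99126159, -0.00544417, -0.1317984 ],
       [ 0.13159697,  0.02806648, -0.9909059 ]]), 't': array([-0.00621467,  0.48145224,  0.9765519 ])}
```

View pics/top0.png

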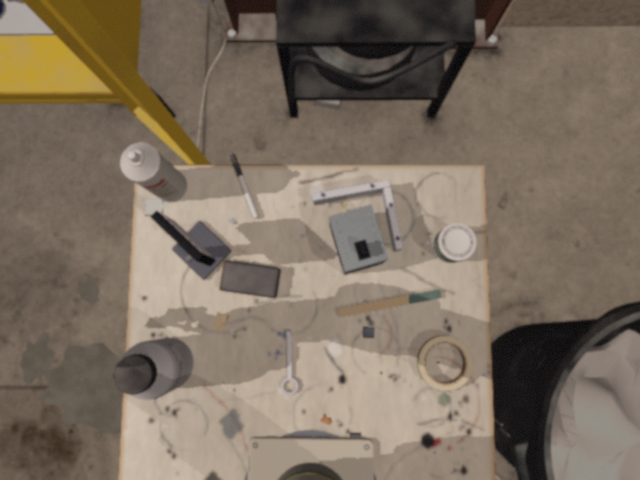

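View pics/scene0.png

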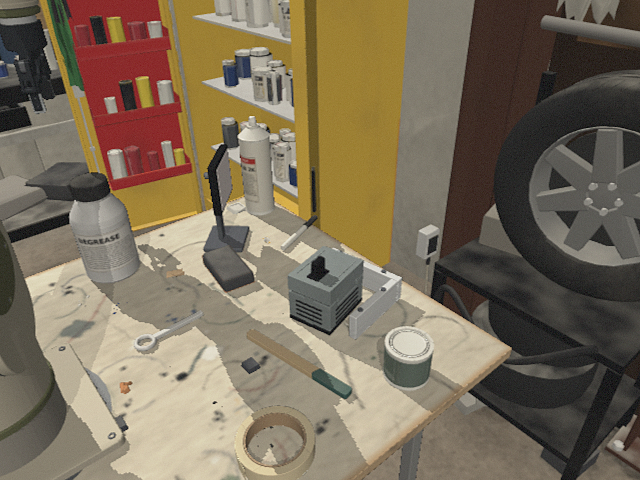

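```bash
python3 - <<'E'
import cv2,numpy as np
t=cv2.imread("pics/top0.png");s=cv2.imread("pics/scene0.png")
def crop(im,x,y,w,h,k):
    c=cv2.resize(im[y:y+h,x:x+w],None,fx=k,fy=k,interpolation=cv2.INTER_CUBIC)
    for i in range(0,w,10):
        cv2.putText(c,str(x+i),(i*k,8),0,.3,(0,0,255),1);cv2.line(c,(i*k,10),(i*k,h*k),(0,0,255),1) if i%20==0 else 0
    for j in range(0,h,20):
        cv2.putText(c,str(y+j),(0,j*k+8),0,.3,(0,0,255),1);cv2.line(c,(0,j*k),(w*k,j*k),(0,0,255),1)
    return c
a=crop(t,300,170,120,110,5)
cv2.imwrite("pics/c1.png",a)
b=crop(t,140,190,90,100,4); d=crop(s,190,140,80,120,5)
o=np.zeros((600,800,3),np.uint8);o[:400,:360]=b;o[:600,380:780]=d
cv2.imwrite("pics/c2.png",o)
cv2.imwrite("pics/c3.png",crop(s,280,240,130,100,6))
E
```

```text
(no output)
```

View pics/c1.png

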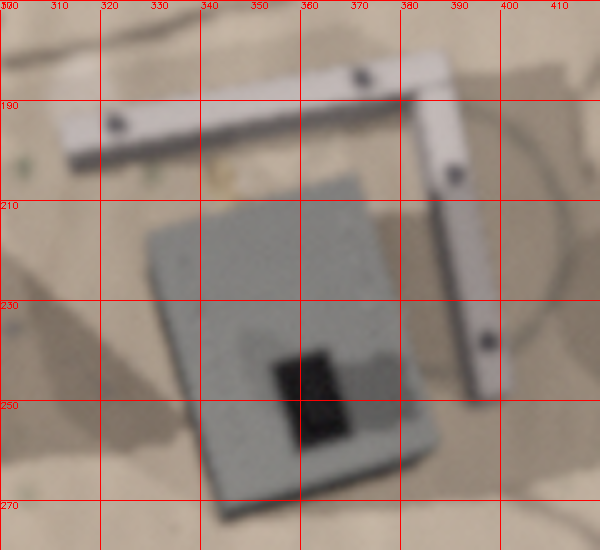

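View pics/c2.png

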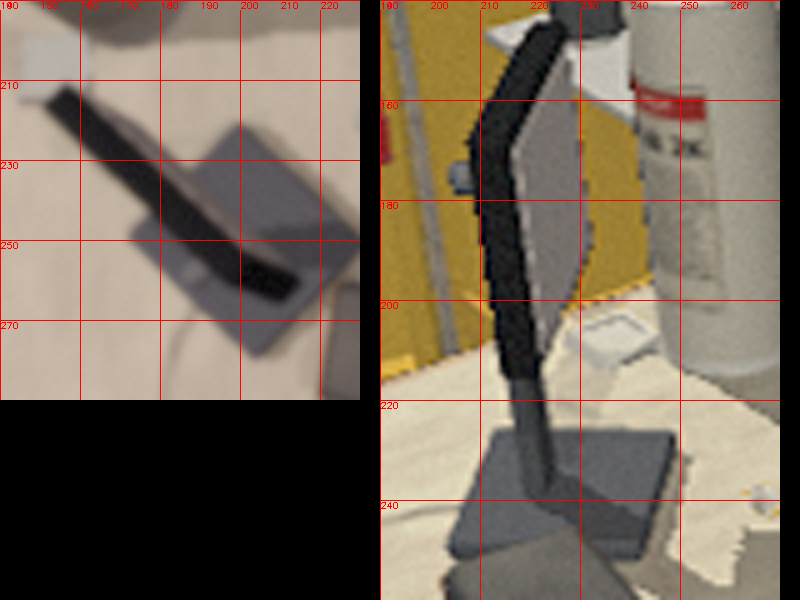

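View pics/c3.png

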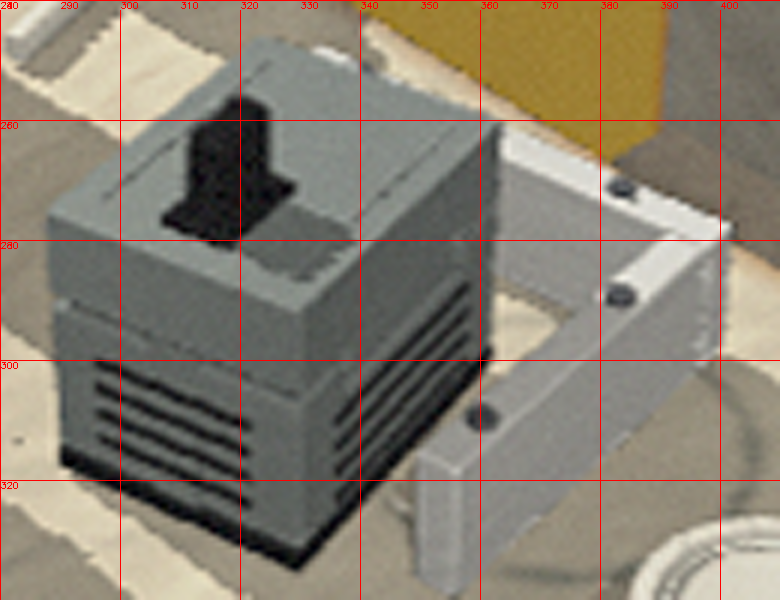

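The top view shows the grey box (hood corners ~(330,217),(372,205),(387,258),(344,272)), the fence with its inner corner at ~(383,189), and the panel at ~(155,212)–(199,258), with its lit face looking away to the upper right (+x,−y). The scene crops confirm this. I'll fit poses from these pixels.

```bash
cat > h.py <<'E'
import numpy as np
from workcell import *
from scipy.optimize import least_squares
from scipy.spatial.transform import Rotation as Ro
P={n:camera_params(n) for n in("scene","top")}
def proj(n,X):
    p=P[n];c=(p["R"]@np.atleast_2d(X).T).T+p["t"];q=(p["mtx"]@c.T).T;return q[:,:2]/q[:,2:]
def place(v,pts):
    c,s=np.cos(v[2]),np.sin(v[2]);p=np.atleast_2d(pts)
    return np.c_[v[0]+c*p[:,0]-s*p[:,1],v[1]+s*p[:,0]+c*p[:,1],p[:,2]]
def fit(obs,v0):
    pts=np.array([o[1] for o in obs],float)/1000;px=np.array([o[2] for o in obs])
    f=lambda v:np.concatenate([proj(o[0],place(v,pts[i]))[0]-px[i] for i,o in enumerate(obs)])
    r=least_squares(f,v0,loss="soft_l1");return r.x,f(r.x).reshape(-1,2).round(1)
def ray(n,uv,z):
    p=P[n];d=p["R"].T@np.linalg.solve(p["mtx"],[*uv,1]);C=-p["R"].T@p["t"];return (C+d*(z-C[2])/d[2]).round(4)
E
python3 - <<'E'
from h import *
T,S="top","scene"
fence=[(T,(0,136,46),(313,200.4)),(T,(0,0,46),(383,189)),(T,(14,136,46),(312,194.4)),(T,(14,-14,46),(389.4,180.4)),(T,(-120,0,46),(394.4,248.6)),(T,(-120,-14,46),(401.4,247)),
(S,(14,-14,46),(401.7,278)),(S,(-120,0,46),(349.7,315.3)),(S,(-120,-14,46),(357.5,318.3)),(S,(-120,-14,0),(357.5,338.3)),(S,(-120,0,0),(350,335))]
h=88.5
box=[(T,(52,40,h),(330,217)),(T,(52,-40,h),(371.6,205)),(T,(-52,-40,h),(387.4,258)),(T,(-52,40,h),(344.4,271.6)),
(S,(-52,40,h),(288.3,275.3)),(S,(-52,-40,h),(330,291.3)),(S,(52,-40,h),(363.3,260.3)),(S,(52,40,h),(323.7,246.3)),(S,(-52,40,0),(290.3,317)),(S,(-52,-40,0),(330,335)),(S,(52,-40,0),(361.3,300))]
v0=[*ray(T,(383,189),.046)[:2],-.1]
F,r=fit(fence,v0);print("fence",F.round(4),r.tolist())
B,r=fit(box,[.55,-.1,.1]);print("box",B.round(4),r.tolist())
# panel: lit-face normal (-x) ~ (+.7,-.7) -> yaw ~ 2.36 ; its +y = (-.7,-.7): near end is +y
pan=[(S,(0,55,190),(216.6,170)),(S,(16,55,190),(208.4,169)),(S,(0,55,90),(222,215)),(S,(16,55,90),(214.6,215.6)),(S,(0,-55,190),(227,145.6)),
(T,(16,-55,190),(151.75,216.75)),(T,(0,-55,190),(157.5,211.75)),(T,(16,55,190),(198.75,260))]
L,r=fit(pan,[.5,.3,2.36]);print("panel",L.round(4),r.tolist())
print("seat",place(F,(-.052,.04,0)),"box in fence",place([0,0,-F[2]],[B[0]-F[0],B[1]-F[1],0]),B[2]-F[2])
print("panelmid",place(L,(0,0,.14)),"target",place(L,(-.055,0,.14)))
print("base ctr",ray(T,(201.7,249.4),.01))
for n,uv,z in(("sand",(250,280),.027),("mark1",(234,154),.01),("mark2",(256,217),.01),("tin",(456,242),.06),("stick1",(337,311),.009),("stick2",(442,294),.009),("bottle",(140,160),.1),("wrenchtop",(289,331),.01)):print(n,ray(T,uv,z))
E
```

```text
fence [ 0.5823 -0.133   0.2036] [[-0.4, 0.1], [0.1, -2.5], [-0.8, -1.0], [-0.6, -2.4], [2.3, -0.4], [2.6, -0.2], [0.4, -0.9], [-0.3, 0.0], [-0.7, 0.7], [-1.4, 2.6], [-1.1, 2.1]]
box [ 0.4812 -0.083   0.2848] [[-1.5, -2.3], [-0.5, -2.3], [0.5, -0.2], [0.2, -1.5], [-1.3, 0.8], [-0.6, 2.0], [0.4, -0.5], [-0.4, -0.9], [-0.6, 1.3], [-0.3, 1.4], [0.9, 1.4]]
panel [0.4735 0.2067 2.4288] [[-0.2, -0.9], [-1.0, 0.2], [1.2, 2.7], [0.1, 2.1], [-0.1, -0.6], [-1.2, -0.3], [-0.2, -2.6], [1.0, 0.9]]
seat [[ 0.5232811  -0.10433878  0.        ]] box in fence [[-0.08889792  0.06940514  0.        ]] 0.0812715391806613
panelmid [[0.47354541 0.2066551  0.14      ]] target [[0.51515443 0.1706872  0.14      ]]
base ctr [0.4645 0.2168 0.01  ]
sand [0.4047 0.1183 0.027 ]
mark1 [0.6563 0.1591 0.01  ]
mark2 [0.529  0.1121 0.01  ]
tin [ 0.4753 -0.264   0.06  ]
stick1 [ 0.3478 -0.0472  0.009 ]
stick2 [ 0.3818 -0.2471  0.009 ]
bottle [0.6178 0.3144 0.1   ]
wrenchtop [0.3093 0.0439 0.01  ]
```

>>> carry_out(
  commands=[
    [[0,0,-0.15,0,0,1],[0,0,-0.15,0,0,1],[0,0,-0.15,0,0,1],[0,0,-0.15,0,0,1],[0,0,-0.15,0,0,1],[0,0,-0.15,0,0,1],[0,0,-0.15,0,0,1],[0,0,-0.15,0,0,1],[0,0,-0.15,0,0,1],[0,0,-0.15,0,0,1],[0,0,-0.15,0,0,1],[0,0,-0.15,0,0,1]],
  ],
  hand=1,
  force=30,
)

```text
clock: 1.1
position: [0.2744, 0.5613, 0.3031]
ee_rot: [0.757, 0.654, -0.0, 0.0]
ft_force: [-0.1, -0.7, 0.2]
grip_width: -0.0
grasp_force: 0.0
```

```bash
cat >> h.py <<'E'
F=np.array([.5823,-.133,.2036]);B=np.array([.4812,-.083,.2848]);L=np.array([.4735,.2067,2.4288])
def to(p,yaw=None,lab=""):
    """tool-frame shift (units of 40 mm) to world p, turn about tool z (units of 6 deg) to put tool y at angle yaw"""
    o=get_obs();R=Ro.from_quat(o["ee_rot"]).as_matrix()
    d=R.T@(np.array(p)-o["position"])/.04
    y=np.arctan2(R[1,1],R[0,1]);a=0 if yaw is None else -np.degrees((yaw-y+np.pi)%(2*np.pi)-np.pi)/6
    print(lab,"pos",o["position"].round(4),"ytool",y.round(3),"ztool",R[:,2].round(3),"shift",d.round(2),"az",round(a,2),"F",o["ft_force"].round(1),"grip",round(o["grip_width"],2),round(o["grasp_force"],1),"t",round(o["clock"],1))
E
python3 -c "
from h import *
print(get_obs()['joint_pos'].round(2),place(B,(-.105,0,.30)))
to(place(B,(-.105,0,.30))[0],F[2]-1.5708)"
```

```text
[-1.27  0.3   0.1   1.35 -0.03  1.49 -1.31] [[ 0.38042962 -0.11250138  0.3       ]]
 pos [0.2744 0.5613 0.3031] ytool -0.146 ztool [-0.    -0.001 -1.   ] shift [-16.28   5.07   0.09] az 11.66 F [-0.1 -0.7  0.2] grip -0.0 0.0 t 1.1
```

>>> carry_out(
  commands=[
    [[-0.8,0.25,0,0,0,0],[-0.8,0.25,0,0,0,0],[-0.8,0.25,0,0,0,0],[-0.8,0.25,0,0,0,0],[-0.8,0.25,0,0,0,0],[-0.8,0.25,0,0,0,0],[-0.8,0.25,0,0,0,0],[-0.8,0.25,0,0,0,0],[-0.8,0.25,0,0,0,0],[-0.8,0.25,0,0,0,0],[-0.8,0.25,0,0,0,0],[-0.8,0.25,0,0,0,0],[-0.8,0.25,0,0,0,0],[-0.8,0.25,0,0,0,0],[-0.8,0.25,0,0,0,0],[-0.8,0.25,0,0,0,0],[-0.8,0.25,0,0,0,0],[-0.8,0.25,0,0,0,0],[-0.8,0.25,0,0,0,0],[-0.8,0.25,0,0,0,0]],
  ],
)

```text
clock: 2.77
position: [0.3825, -0.1021, 0.303]
ee_rot: [0.755, 0.656, 0.0, -0.0]
ft_force: [0.5, 0.1, -0.5]
grip_width: -0.003
grasp_force: 0.0
```

>>> carry_out(
  commands=[
    [[0,0,0,0,0,1],[0,0,0,0,0,1],[0,0,0,0,0,1],[0,0,0,0,0,1],[0,0,0,0,0,1],[0,0,0,0,0,1],[0,0,0,0,0,1],[0,0,0,0,0,1],[0,0,0,0,0,1],[0,0,0,0,0,1],[0,0,0,0,0,1],[0,0,0,0,0,0.7]],
  ],
)

```text
clock: 3.77
position: [0.3826, -0.1003, 0.303]
ee_rot: [0.995, 0.099, -0.0, -0.0]
ft_force: [0.7, 0.3, 0.1]
grip_width: -0.0
grasp_force: 0.0
```

```bash
python3 -c "
from h import *
print(get_obs()['joint_pos'].round(2),place(B,(-.095,0,.1)))
to(place(B,(-.095,0,.1))[0],F[2]-1.5708)"
```

```text
[-0.56 -0.32  0.57  1.91  0.17  1.5  -1.4 ] [[ 0.3900268  -0.10969172  0.1       ]]
 pos [ 0.3826 -0.1003  0.303 ] ytool -1.372 ztool [-0.  0. -1.] shift [0.14 0.27 5.08] az -0.04 F [0.7 0.3 0.1] grip -0.0 0.0 t 3.8
```

>>> carry_out(
  commands=[
    [[0,0.1,0.85,0,0,0],[0,0.1,0.9,0,0,0],[0,0,0.9,0,0,0],[0,0,0.9,0,0,0],[0,0,0.9,0,0,0],[0,0,0.9,0,0,0],[0,0,0.9,0,0,0],[0,0,0.15,0,0.7,0],[0,0,0,0,0.7,0],[0,0,0,0,0,0],[0,0,0,0,0,0]],
  ],
)

```text
clock: 4.68
position: [0.384, -0.1079, 0.0474]
ee_rot: [0.992, 0.102, 0.072, -0.008]
ft_force: [0.4, -0.5, 0.3]
grip_width: -0.001
grasp_force: 0.0
```

```bash
python3 -c "
from h import *
print(get_obs()['joint_pos'].round(2))
to(place(B,(-.063,.0,.045))[0],F[2]-1.5708,'touch')
to(place(F,(-.104-.011,.045,.045))[0],F[2]-1.5708,'home')"
```

```text
[-0.56 -0.12  0.77  2.36  0.03  0.74 -1.18]
touch pos [ 0.384  -0.1079  0.0474] ytool -1.366 ztool [ 0.142  0.031 -0.989] shift [0.92 0.01 0.19] az 0.01 F [ 0.4 -0.5  0.3] grip -0.0 0.0 t 4.7
home pos [ 0.384  -0.1079  0.0474] ytool -1.366 ztool [ 0.142  0.031 -0.989] shift [1.82 0.49 0.33] az 0.01 F [ 0.4 -0.5  0.3] grip -0.0 0.0 t 4.7
```

>>> carry_out(
  commands=[
    [[0.2,0,0.03,0,0,0],[0.2,0,0.03,0,0,0],[0.2,0,0.03,0,0,0],[0.1,0,0.015,0,0,0],[0.07,0,0.01,0,0,0],[0.07,0,0.01,0,0,0],[0.07,0,0.01,0,0,0],[0.07,0,0.01,0,0,0],[0.07,0,0.01,0,0,0],[0.07,0,0.01,0,0,0],[0.07,0,0.01,0,0,0],[0.07,0,0.01,0,0,0]],
  ],
)

```text
clock: 5.68
position: [0.4333, -0.0978, 0.0469]
ee_rot: [0.992, 0.102, 0.072, -0.008]
ft_force: [-5.4, -0.5, 4.5]
grip_width: -0.002
grasp_force: 3.0
```

>>> carry_out(
  commands=[
    [[0.07,0,0.01,0,0,0],[0.07,0,0.01,0,0,0],[0.07,0,0.01,0,0,0],[0.05,0,0.01,0,0,0],[0.05,0,0.01,0,0,0]],
  ],
)

```text
clock: 6.1
position: [0.4456, -0.0952, 0.0467]
ee_rot: [0.992, 0.102, 0.072, -0.008]
ft_force: [-5.6, -0.5, 3.6]
grip_width: -0.002
grasp_force: 3.0
```

```bash
python3 -c "
from h import *
to(place(F,(-.104-.011,.065,.045))[0],F[2]-1.5708,'home')
import cv2;t=camera('top')[170:280,300:420,::-1];cv2.imwrite('pics/t1.png',cv2.resize(t,None,fx=5,fy=5,interpolation=cv2.INTER_CUBIC))"
```

```text
home pos [ 0.4456 -0.0952  0.0467] ytool -1.366 ztool [ 0.141  0.03  -0.99 ] shift [ 0.27 -0.01  0.08] az 0.01 F [-5.6 -0.5  3.6] grip -0.0 3.0 t 6.1
```

>>> carry_out(
  commands=[
    [[0.05,0,0.01,0,0,0],[0.05,0,0.01,0,0,0],[0.05,0,0.01,0,0,0],[0.03,0,0.005,0,0,0]],
  ],
)

```text
clock: 6.48
position: [0.453, -0.0937, 0.0465]
ee_rot: [0.992, 0.102, 0.072, -0.008]
ft_force: [-6.4, -0.9, 3.9]
grip_width: -0.0
grasp_force: 3.0
```

>>> carry_out(
  commands=[
    [[0.03,0,0.005,0,0,0],[0.03,0,0.005,0,0,0]],
  ],
)

```text
clock: 6.65
position: [0.4551, -0.0933, 0.0464]
ee_rot: [0.992, 0.102, 0.072, -0.008]
ft_force: [-10.6, -1.6, 8.9]
grip_width: 0.001
grasp_force: 6.1
```

>>> carry_out(
  commands=[
    [[0.03,0,0.005,0,0,0],[0,0,0,0,0,0]],
  ],
)

```text
clock: 6.82
position: [0.4551, -0.0932, 0.0459]
ee_rot: [0.992, 0.102, 0.07, -0.008]
ft_force: [-12.9, -1.5, 8.5]
grip_width: 0.001
grasp_force: 6.2
```

```bash
python3 -c "
from h import *
to(place(F,(-.104-.011,.065,.045))[0],F[2]-1.5708,'home')
import cv2;t=camera('top')[170:280,300:420,::-1];cv2.imwrite('pics/t2.png',cv2.resize(t,None,fx=5,fy=5,interpolation=cv2.INTER_CUBIC))"
```

```text
home pos [ 0.4551 -0.0932  0.0459] ytool -1.366 ztool [ 0.138  0.03  -0.99 ] shift [ 0.04 -0.01  0.03] az 0.01 F [-12.9  -1.5   8.5] grip 0.0 6.2 t 6.8
```

View pics/t2.png

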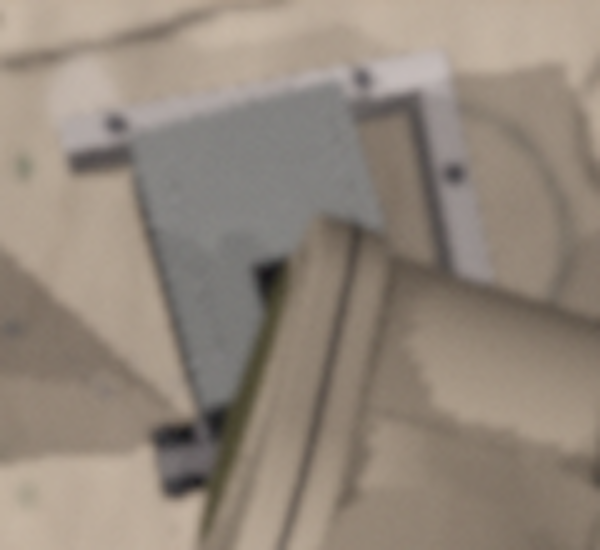

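>>> carry_out(
  commands=[
    [[-0.2,0,-0.03,0,0,0],[-0.05,-0.25,0,0,0,0],[0,-0.3,0,0,0,0],[0,0,0,0,0,0],[0.1,0,0.013,0,0,0],[0.05,0,0.006,0,0,0],[0.03,0,0.004,0,0,0],[0,0,0,0,0,0]],
  ],
)

```text
clock: 7.53
position: [0.4491, -0.0724, 0.0461]
ee_rot: [0.992, 0.102, 0.071, -0.008]
ft_force: [-7.4, 0.6, 4.4]
grip_width: 0.003
grasp_force: 3.3
```

>>> carry_out(
  commands=[
    [[0.03,0,0.004,0,0,0],[0.03,0,0.004,0,0,0],[0,0,0,0,0,0]],
  ],
)

```text
clock: 7.78
position: [0.4496, -0.0722, 0.0455]
ee_rot: [0.992, 0.101, 0.069, -0.008]
ft_force: [-17.8, -0.5, 15.3]
grip_width: -0.002
grasp_force: 10.6
```

>>> carry_out(
  commands=[
    [[0.03,0,0.003,0,0,0],[0.03,0,0.003,0,0,0],[0,0,0,0,0,0]],
  ],
)

```text
clock: 8.03
position: [0.4505, -0.0713, 0.0449]
ee_rot: [0.992, 0.102, 0.068, -0.008]
ft_force: [-20.8, 1.5, 11.8]
grip_width: -0.005
grasp_force: 9.9
```

>>> carry_out(
  commands=[
    [[-0.15,0,-0.02,0,0,0],[-0.2,0,-0.02,0,0,0],[0,0,0,0,0,0]],
  ],
)

```text
clock: 8.28
position: [0.4402, -0.0747, 0.0461]
ee_rot: [0.992, 0.101, 0.073, -0.007]
ft_force: [-0.8, -0.9, 0.4]
grip_width: 0.001
grasp_force: 0.0
```

```bash
cat >> h.py <<'E'
import cv2
def edge(im,p0,p1,z,w=5,n=25):
    """edge near pixel segment p0-p1, unprojected to height z -> (angle, point)"""
    g=cv2.GaussianBlur(cv2.cvtColor(im,cv2.COLOR_RGB2GRAY).astype(np.float32),(0,0),.8)
    p0,p1=np.array(p0,float),np.array(p1,float);d=p1-p0;nn=np.array([-d[1],d[0]])/np.hypot(*d);s=np.arange(-w,w+.01,.25);out=[]
    for f in np.linspace(0,1,n):
        q=(p0+f*d)[None]+s[:,None]*nn
        v=cv2.remap(g,q[:,0].astype(np.float32)[None],q[:,1].astype(np.float32)[None],1)[0]
        k=np.argmax(abs(np.gradient(v)));out.append(q[k])
    W=np.array([ray("top",o,z)[:2] for o in out],np.float32)
    l=cv2.fitLine(W,cv2.DIST_HUBER,0,.001,.001).ravel();r=np.abs((W-l[2:])@[-l[1],l[0]])
    return np.arctan2(l[1],l[0]).round(3),l[2:].round(4),(np.median(r)*1000).round(2)
E
python3 - <<'E'
from h import *
a=cv2.imread("pics/top0.png")[:,:,::-1].copy();b=camera("top");cv2.imwrite("pics/top1.png",b[:,:,::-1])
print("fence back outer0",edge(a,(315,194),(380,183),.046,4)," side outer0",edge(a,(391,192),(401,243),.046,4))
print("box0 left",edge(a,(332,222),(343,264),.0885,4)," back0",edge(a,(333,216),(369,206),.0885,4))
print("fence1",edge(b,(315,194),(380,183),.046,4))
print("box1 left",edge(b,(328,203),(339,246),.0885,5)," back1",edge(b,(330,197),(364,187.5),.0885,4))
to((.5,0,.1))
E
```

```text
fence back outer0 (np.float32(-1.398), array([ 0.5701, -0.0639], dtype=float32), np.float32(0.07))  side outer0 (np.float32(0.165), array([ 0.5249, -0.1554], dtype=float32), np.float32(1.16))
box0 left (np.float32(0.286), array([ 0.4564, -0.0435], dtype=float32), np.float32(0.33))  back0 (np.float32(-1.282), array([ 0.5305, -0.0722], dtype=float32), np.float32(0.54))
fence1 (np.float32(-1.361), array([ 0.5752, -0.0667], dtype=float32), np.float32(1.23))
box1 left (np.float32(0.252), array([ 0.4949, -0.0355], dtype=float32), np.float32(0.53))  back1 (np.float32(-1.321), array([ 0.5661, -0.067 ], dtype=float32), np.float32(0.39))
 pos [ 0.441  -0.0742  0.0464] ytool -1.367 ztool [ 0.144  0.03  -0.989] shift [ 2.   -1.52 -1.06] az 0 F [ 0.1 -0.2 -0.3] grip -0.0 0.0 t 8.3
```

>>> carry_out(
  commands=[
    [[0.15,-0.15,0.01,0,0,0],[0.1,0,0.0,0,0,0],[0.05,0,-0.01,0,0,0],[0.05,0,-0.01,0,0,0],[0,0,0,0,0,0]],
  ],
)

```text
clock: 8.75
position: [0.4507, -0.0637, 0.0473]
ee_rot: [0.992, 0.103, 0.069, -0.008]
ft_force: [-13.2, 4.5, 5.4]
grip_width: 0.004
grasp_force: 6.0
```

>>> carry_out(
  commands=[
    [[0.05,0,-0.03,0,0,0],[0.03,0,-0.03,0,0,0],[0,0,0,0,0,0]],
  ],
)

```text
clock: 9.0
position: [0.4527, -0.0633, 0.0496]
ee_rot: [0.992, 0.103, 0.069, -0.008]
ft_force: [-12.1, 2.3, -2.9]
grip_width: -0.002
grasp_force: 5.5
```

```bash
python3 - <<'E'
from h import *
b=camera("top");cv2.imwrite("pics/top2.png",b[:,:,::-1])
print("box1 left",edge(b,(328,203),(339,246),.0885,5)," back1",edge(b,(330,197),(364,187.5),.0885,4))
to((.5,0,.1))
for f in ("t1","t2"):
    c=np.zeros((480,640,3),np.uint8);c[170:280,300:420]=cv2.resize(cv2.imread(f"pics/{f}.png"),(120,110),interpolation=cv2.INTER_AREA)[:,:,::-1]
    print(f,edge(c,(328,203),(339,246),.0885,5),edge(c,(330,197),(364,187.5),.0885,5))
E
```

```text
box1 left (np.float32(0.315), array([ 0.4996, -0.0399], dtype=float32), np.float32(2.92))  back1 (np.float32(-1.351), array([ 0.5673, -0.0617], dtype=float32), np.float32(0.64))
 pos [ 0.4526 -0.0633  0.0495] ytool -1.364 ztool [ 0.134  0.031 -0.99 ] shift [ 1.64 -1.31 -1.04] az 0 F [-11.7   2.8  -1.7] grip 0.01 5.5 t 9.1
t1 (np.float32(0.266), array([ 0.502 , -0.0331], dtype=float32), np.float32(0.37)) (np.float32(-1.368), array([ 0.5595, -0.0666], dtype=float32), np.float32(0.37))
t2 (np.float32(0.274), array([ 0.4934, -0.0363], dtype=float32), np.float32(0.34)) (np.float32(-1.321), array([ 0.5645, -0.0627], dtype=float32), np.float32(0.33))
```

>>> carry_out(
  commands=[
    [[0.05,0,0,0,0,0],[0.05,0,0,0,0,0],[0,0,0,0,0,0]],
  ],
)

```text
clock: 9.3
position: [0.4527, -0.0631, 0.0485]
ee_rot: [0.993, 0.102, 0.065, -0.009]
ft_force: [-27.9, -0.9, 6.0]
grip_width: 0.001
grasp_force: 13.3
```

>>> carry_out(
  commands=[
    [[0.05,0,0,0,0,0],[0.03,0,0,0,0,0],[0,0,0,0,0,0]],
  ],
)

```text
clock: 9.55
position: [0.4528, -0.0627, 0.0478]
ee_rot: [0.993, 0.102, 0.062, -0.009]
ft_force: [-39.4, -0.1, 12.1]
grip_width: 0.004
grasp_force: 19.4
```

```bash
python3 - <<'E'
from h import *
b=camera("top");cv2.imwrite("pics/top3.png",b[:,:,::-1])
print(" back1",edge(b,(330,196),(364,187.5),.0885,4), edge(b,(328,195),(358,188.5),.0885,3))
to((.5,0,.1))
E
```

```text
back1 (np.float32(-1.387), array([ 0.5674, -0.061 ], dtype=float32), np.float32(0.5)) (np.float32(-1.379), array([ 0.5654, -0.0514], dtype=float32), np.float32(0.5))
 pos [ 0.4528 -0.0627  0.0478] ytool -1.365 ztool [ 0.12   0.031 -0.992] shift [ 1.62 -1.3  -1.11] az 0 F [-38.7  -2.4  12.3] grip 0.0 19.3 t 9.6
```

>>> carry_out(
  commands=[
    [[-0.3,0,-0.05,0,0,0],[-0.4,0,-0.05,0,0,0],[0,0,-0.8,0,0,0],[0,0,-0.8,0,0,0],[0,0,-0.8,0,0,0],[0,0,-0.5,0,-0.7,0],[0,0,0,0,-0.6,0.3],[0,0,0,0,0,0]],
  ],
)

```text
clock: 10.27
position: [0.4216, -0.071, 0.1692]
ee_rot: [0.996, 0.087, 0.006, -0.001]
ft_force: [0.6, -0.3, -0.8]
grip_width: 0.002
grasp_force: 0.0
```

```bash
python3 - <<'E'
from h import *
to((.5034,.0118,.045),.175-1.571)
E
```

```text
pos [ 0.4216 -0.071   0.1692] ytool -1.396 ztool [ 0.012  0.003 -1.   ] shift [ 2.34 -1.68  3.13] az -0.0 F [ 0.6 -0.3 -0.8] grip 0.0 0.0 t 10.3
```

>>> carry_out(
  commands=[
    [[0.3,-0.8,0,0,-0.1,0],[0.7,-0.85,0,0,0,0],[0.7,0,0,0,0,0],[0.65,0,0,0,0,0],[0,0,0.8,0,0,0],[0,0,0.8,-0.7,0,0],[0,0,0.8,-0.7,0,0],[0,0,0.7,0,0,0],[0,0,0,0,0,0]],
  ],
)

```text
clock: 11.02
position: [0.4962, 0.0006, 0.0387]
ee_rot: [0.993, 0.088, 0.003, 0.074]
ft_force: [-0.6, -0.4, -0.1]
grip_width: 0.001
grasp_force: 0.0
```

```bash
python3 - <<'E'
from h import *
b=camera("top");cv2.imwrite("pics/top4.png",b[:,:,::-1])
to((.5034,.0118,.045),.175-1.571)
to((.5114-.0145*.178,-.0325+.0145*.98,.045),.175-1.571,"touch")
E
```

```text
pos [4.978e-01 1.000e-04 4.160e-02] ytool -1.396 ztool [ 0.02  -0.145 -0.989] shift [ 0.19 -0.25 -0.12] az 0.0 F [ 0.2 -0.   0.5] grip 0.0 0.0 t 11.1
touch pos [4.978e-01 1.000e-04 4.160e-02] ytool -1.396 ztool [ 0.02  -0.145 -0.989] shift [ 0.19  0.51 -0.01] az 0.0 F [ 0.2 -0.   0.5] grip 0.0 0.0 t 11.1
```

View pics/top4.png

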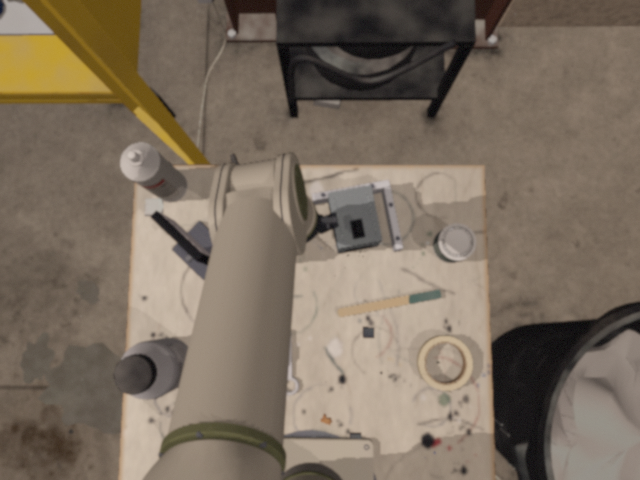

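>>> carry_out(
  commands=[
    [[0.15,0.15,0.01,0,0,0],[0,0.15,0.01,0,0,0],[0,0.1,0.01,0,0,0],[0,0.07,0.005,0,0,0],[0,0.07,0.005,0,0,0],[0,0.07,0.005,0,0,0],[0,0.07,0.005,0,0,0],[0,0.05,0.003,0,0,0],[0,0.05,0.003,0,0,0]],
  ],
)

```text
clock: 11.82
position: [0.5112, -0.0282, 0.0462]
ee_rot: [0.994, 0.087, 0.006, 0.072]
ft_force: [-3.5, 6.1, 2.5]
grip_width: 0.004
grasp_force: 3.0
```

>>> carry_out(
  commands=[
    [[0,0.05,0.003,0,0,0],[0,0.05,0.003,0,0,0],[0,0.05,0.003,0,0,0]],
  ],
)

```text
clock: 12.07
position: [0.5122, -0.0338, 0.0467]
ee_rot: [0.994, 0.087, 0.006, 0.072]
ft_force: [-1.5, 4.4, 2.1]
grip_width: 0.001
grasp_force: 2.4
```

>>> carry_out(
  commands=[
    [[0,0.05,0.003,0,0,0],[0,0.05,0.003,0,0,0],[0,0.03,0.003,0,0,0]],
  ],
)

```text
clock: 12.32
position: [0.5132, -0.0391, 0.0471]
ee_rot: [0.994, 0.087, 0.006, 0.072]
ft_force: [-0.6, 5.0, 2.2]
grip_width: 0.001
grasp_force: 2.3
```

```bash
python3 - <<'E'
from h import *
b=camera("top");cv2.imwrite("pics/top5.png",b[:,:,::-1])
to((.5034,.0118,.045),.175-1.571)
E
```

```text
pos [ 0.5133 -0.0395  0.0471] ytool -1.397 ztool [ 0.025 -0.142 -0.99 ] shift [-0.02 -1.3  -0.14] az -0.01 F [-1.2  4.9 -1.2] grip 0.0 3.3 t 12.4
```

>>> carry_out(
  commands=[
    [[0,0.05,0.003,0,0,0],[0,0.05,0.003,0,0,0],[0,0.03,0.003,0,0,0]],
  ],
)

```text
clock: 12.62
position: [0.5139, -0.0453, 0.0473]
ee_rot: [0.994, 0.086, 0.006, 0.072]
ft_force: [-0.5, 3.5, -1.7]
grip_width: 0.0
grasp_force: 1.9
```

>>> carry_out(
  commands=[
    [[0,0.03,0,0,0,0],[0,0.03,0,0,0,0],[0,0,0,0,0,0]],
  ],
)

```text
clock: 12.87
position: [0.5144, -0.0479, 0.0478]
ee_rot: [0.994, 0.086, 0.006, 0.072]
ft_force: [-0.4, 3.2, -2.0]
grip_width: 0.002
grasp_force: 1.4
```

>>> carry_out(
  commands=[
    [[0,0.03,0,0,0,0],[0,0.03,0,0,0,0],[0,0,0,0,0,0]],
  ],
)

```text
clock: 13.12
position: [0.5149, -0.0501, 0.0482]
ee_rot: [0.994, 0.086, 0.006, 0.072]
ft_force: [0.6, 3.0, -1.8]
grip_width: -0.002
grasp_force: 1.5
```

```bash
python3 - <<'E'
from h import *
b=camera("top");cv2.imwrite("pics/top6.png",b[:,:,::-1])
c=np.hstack([cv2.resize(b[170:280,310:420],None,fx=5,fy=5,interpolation=cv2.INTER_CUBIC)]);cv2.imwrite("pics/c6.png",c[:,:,::-1])
to((.5034,.0118,.045),.175-1.571)
E
```

```text
pos [ 0.5149 -0.05    0.0482] ytool -1.397 ztool [ 0.025 -0.143 -0.989] shift [-0.02 -1.57 -0.15] az -0.01 F [ 0.1  3.2 -2.6] grip 0.0 1.5 t 13.2
```

View pics/c6.png

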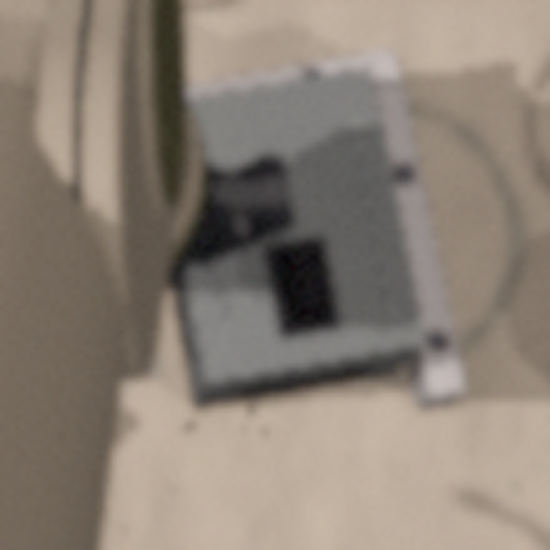

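The crop shows the box nearly against both bars and parallel to them: right hood edge at (380,70)-(420,340), against the side bar. I'll push until the force rises.

>>> carry_out(
  commands=[
    [[0,0.03,0,0,0,0],[0,0.03,0,0,0,0],[0,0,0,0,0,0]],
  ],
)

```text
clock: 13.42
position: [0.5154, -0.0524, 0.0486]
ee_rot: [0.994, 0.086, 0.006, 0.072]
ft_force: [0.3, 2.8, -1.6]
grip_width: -0.002
grasp_force: 1.5
```

>>> carry_out(
  commands=[
    [[0,0.03,0.003,0,0,0],[0,0.03,0.003,0,0,0],[0,0,0,0,0,0]],
  ],
)

```text
clock: 13.67
position: [0.5155, -0.0543, 0.0485]
ee_rot: [0.994, 0.086, 0.006, 0.072]
ft_force: [-1.1, 4.2, -1.7]
grip_width: -0.001
grasp_force: 2.3
```

>>> carry_out(
  commands=[
    [[0,0.03,0.003,0,0,0],[0,0.03,0.003,0,0,0],[0,0,0,0,0,0]],
  ],
)

```text
clock: 13.92
position: [0.5153, -0.0547, 0.0483]
ee_rot: [0.994, 0.087, 0.005, 0.071]
ft_force: [-3.8, 12.6, 0.8]
grip_width: 0.003
grasp_force: 6.2
```

>>> carry_out(
  commands=[
    [[0,0.03,0.003,0,0,0],[0,0.02,0.002,0,0,0],[0,0,0,0,0,0]],
  ],
)

```text
clock: 14.17
position: [0.5154, -0.0549, 0.0482]
ee_rot: [0.994, 0.088, 0.005, 0.07]
ft_force: [-6.6, 19.1, 3.4]
grip_width: 0.002
grasp_force: 9.7
```

```bash
python3 - <<'E'
from h import *
b=camera("top");cv2.imwrite("pics/top7.png",b[:,:,::-1])
to((.5034,.0118,.045),.175-1.571)
print("back",edge(b,(349,189),(384,184.5),.0885,3),"right",edge(b,(387,190),(393,236),.0885,4),"bar outer",edge(b,(392,190),(402,240),.046,5))
E
```

```text
pos [ 0.5153 -0.055   0.0482] ytool -1.394 ztool [ 0.022 -0.138 -0.99 ] shift [-0.   -1.69 -0.16] az 0.02 F [-7.  19.2  3.1] grip 0.0 9.7 t 14.2
back (np.float32(-1.392), array([ 0.5739, -0.1032], dtype=float32), np.float32(0.38)) right (np.float32(0.182), array([ 0.5206, -0.145 ], dtype=float32), np.float32(0.66)) bar outer (np.float32(0.181), array([ 0.5332, -0.1495], dtype=float32), np.float32(1.38))
```

>>> carry_out(
  commands=[
    [[0,-0.3,-0.04,0,0,0],[0,-0.4,-0.05,0,0,0],[0,0,-0.9,0,0,0],[0,0,-0.9,0.7,0,0],[0,0,-0.9,0.7,0,0],[0,0,-0.9,0,0,0],[0,0,-0.9,0,0,0],[0,0.5,0,0,0,0],[0,0.9,0,0,0,0],[0,0.7,0,0,0,0],[0,0,0,0,0,0],[0,0,0,0,0,0]],
  ],
  hand=-1,
)

```text
clock: 15.22
position: [0.5237, -0.104, 0.2276]
ee_rot: [0.996, 0.084, 0.0, 0.0]
ft_force: [-0.2, 1.0, -1.0]
grip_width: 1.001
grasp_force: 0.0
```

```bash
python3 - <<'E'
from h import *
to((.5042,-.1101,.24),.18-1.571)
b=camera("top");cv2.imwrite("pics/top8.png",b[:,:,::-1])
s=camera("scene");cv2.imwrite("pics/scene8.png",s[:,:,::-1])
to((.5042,-.1101,.24),.18-1.571);p=camera_params("wrist")
w=camera("wrist");cv2.imwrite("pics/w8.png",w[:,:,::-1]);np.savez("w8.npz",**p)
s4=cv2.resize(s[230:350,290:420],None,fx=3,fy=3,interpolation=cv2.INTER_CUBIC)
o=np.zeros((600,800,3),np.uint8);o[:360,:480]=cv2.resize(w,(480,360));o[240:600,800-390:]=s4[:,:];o[360:600,:320]=cv2.resize(b[180:270,310:430],(320,240),interpolation=cv2.INTER_CUBIC)
o[:360,:480]=cv2.resize(w,(480,360));cv2.imwrite("pics/m8.png",o[:,:,::-1])
E
```

```text
pos [ 0.5237 -0.104   0.2276] ytool -1.402 ztool [ 0. -0. -1.] shift [-0.51  0.07 -0.31] az -0.1 F [-0.2  1.  -1. ] grip 1.0 0.0 t 15.2
 pos [ 0.5238 -0.1011  0.2273] ytool -1.398 ztool [-0.     0.001 -1.   ] shift [-0.52  0.14 -0.32] az -0.06 F [-0.4  0.6  0.9] grip 1.0 0.0 t 15.3
```

View pics/m8.png

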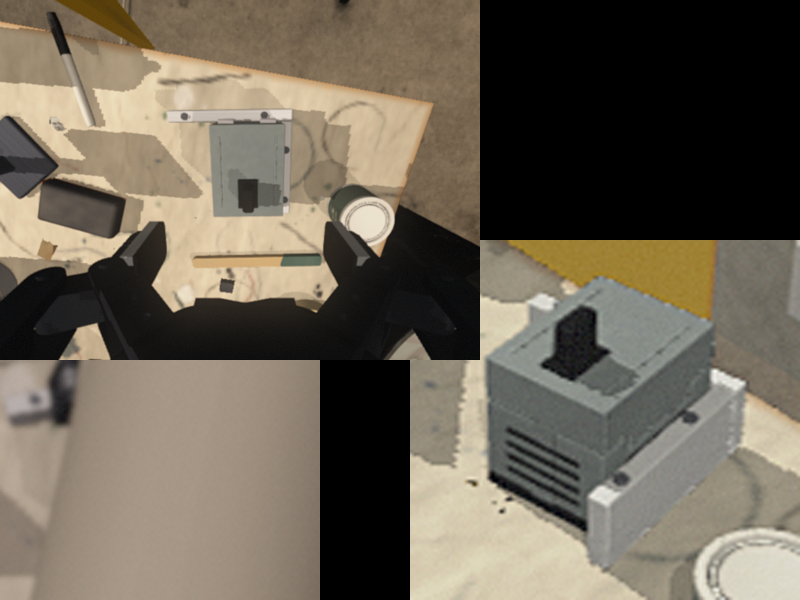

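The wrist view shows the box flush against both bars. In full-resolution pixels, the hood corners are ~(280,165),(377,165),(379,287),(284,288) and the fin is at ~(330,255). I'll refine these numerically.

```bash
python3 - <<'E'
import h
from h import *
p=np.load("w8.npz");h.P["top"]={k:p[k] for k in p}
w=cv2.imread("pics/w8.png")[:,:,::-1].copy()
for n,z,a,b in(("left",.0885,(280.5,175),(283.5,280)),("front",.0885,(288,288),(374,286.5)),("right",.0885,(377.5,175),(378.5,280)),("back",.0885,(285,165),(373,165)),("finL",.1,(317.5,245),(318,275)),("finR",.1,(343,245),(343.5,275)),("barback",.046,(230,146),(380,146)),("barfront",.046,(225,161),(275,161))):
    print(n,edge(w,a,b,z,4))
print("corners",[ray("top",q,.0885) for q in((280,165.3),(377.3,165.3),(378.7,286.7),(284,288))])
E
```

```text
left (np.float32(0.189), array([ 0.5163, -0.0631], dtype=float32), np.float32(0.24))
front (np.float32(-1.383), array([ 0.4706, -0.1115], dtype=float32), np.float32(0.21))
right (np.float32(0.193), array([ 0.5243, -0.1436], dtype=float32), np.float32(0.34))
back (np.float32(-1.377), array([ 0.575 , -0.0978], dtype=float32), np.float32(0.61))
finL (np.float32(0.214), array([ 0.4994, -0.0964], dtype=float32), np.float32(0.09))
finR (np.float32(0.192), array([ 0.5025, -0.1177], dtype=float32), np.float32(0.05))
barback (np.float32(-1.385), array([ 0.5864, -0.0885], dtype=float32), np.float32(0.31))
barfront (np.float32(-1.386), array([ 0.5623, -0.0231], dtype=float32), np.float32(0.49))
corners [array([ 0.5667, -0.0552,  0.0885]), array([ 0.5799, -0.1306,  0.0885]), array([ 0.4795, -0.1534,  0.0885]), array([ 0.4641, -0.073 ,  0.0885])]
```

```bash
cat >> h.py <<'E'
B=np.array([.5225,-.1030,.188])
E
python3 - <<'E'
from h import *
to((*place(B,(-.024,0,0))[0][:2],.094),B[2]-1.5708)
g=np.array([-76,51.])   # grip vector from hinge
rot=lambda t:np.array([g[0]*np.cos(t)+g[1]*np.sin(t),-g[0]*np.sin(t)+g[1]*np.cos(t)])
ts=np.linspace(0,1.78,37);q=np.array([rot(t) for t in ts])
d=np.diff(q,axis=0)/40
print([[round(a,2),0,round(-b,2),0,0,0] for a,b in d]);print(np.round(d,2).sum(0)*40,q[-1]-q[0])
E
```

```text
pos [ 0.5239 -0.1006  0.2273] ytool -1.396 ztool [-0.     0.001 -1.   ] shift [-0.64  0.07  3.33] az -0.13 F [-0.4  0.5  0. ] grip 1.0 0.0 t 15.4
[[np.float64(0.07), 0, np.float64(-0.09), 0, 0, 0], [np.float64(0.07), 0, np.float64(-0.09), 0, 0, 0], [np.float64(0.07), 0, np.float64(-0.09), 0, 0, 0], [np.float64(0.08), 0, np.float64(-0.08), 0, 0, 0], [np.float64(0.08), 0, np.float64(-0.08), 0, 0, 0], [np.float64(0.09), 0, np.float64(-0.07), 0, 0, 0], [np.float64(0.09), 0, np.float64(-0.07), 0, 0, 0], [np.float64(0.09), 0, np.float64(-0.06), 0, 0, 0], [np.float64(0.1), 0, np.float64(-0.06), 0, 0, 0], [np.float64(0.1), 0, np.float64(-0.06), 0, 0, 0], [np.float64(0.1), 0, np.float64(-0.05), 0, 0, 0], [np.float64(0.1), 0, np.float64(-0.05), 0, 0, 0], [np.float64(0.11), 0, np.float64(-0.04), 0, 0, 0], [np.float64(0.11), 0, np.float64(-0.03), 0, 0, 0], [np.float64(0.11), 0, np.float64(-0.03), 0, 0, 0], [np.float64(0.11), 0, np.float64(-0.02), 0, 0, 0], [np.float64(0.11), 0, np.float64(-0.02), 0, 0, 0], [np.float64(0.11), 0, np.float64(-0.01), 0, 0, 0], [np.float64(0.11), 0, np.float64(-0.01)
[... 199 characters left out ...]
, 0, 0, 0], [np.float64(0.11), 0, np.float64(0.02), 0, 0, 0], [np.float64(0.11), 0, np.float64(0.03), 0, 0, 0], [np.float64(0.11), 0, np.float64(0.03), 0, 0, 0], [np.float64(0.11), 0, np.float64(0.04), 0, 0, 0], [np.float64(0.11), 0, np.float64(0.04), 0, 0, 0], [np.float64(0.1), 0, np.float64(0.05), 0, 0, 0], [np.float64(0.1), 0, np.float64(0.05), 0, 0, 0], [np.float64(0.1), 0, np.float64(0.06), 0, 0, 0], [np.float64(0.09), 0, np.float64(0.06), 0, 0, 0], [np.float64(0.09), 0, np.float64(0.07), 0, 0, 0], [np.float64(0.09), 0, np.float64(0.07), 0, 0, 0], [np.float64(0.08), 0, np.float64(0.08), 0, 0, 0], [np.float64(0.08), 0, np.float64(0.08), 0, 0, 0]]
[141.2  12.4] [141.67178307  12.75121104]
```

>>> carry_out(
  commands=[
    [[-0.3,0.04,0,0,0,-0.13],[-0.34,0.03,0.3,0,0,0],[0,0,0.8,0,0,0],[0,0,0.8,0,0,0],[0,0,0.8,0,0,0],[0,0,0.4,0,0,0],[0,0,0.2,0,0,0],[0,0,0,0,0,0],[0,0,0,0,0,0]],
  ],
)

```text
clock: 16.12
position: [0.4996, -0.108, 0.096]
ee_rot: [0.996, 0.094, 0.0, -0.001]
ft_force: [-0.2, -0.2, -0.7]
grip_width: 1.0
grasp_force: 0.0
```

>>> carry_out(
  commands=[
    [[0,0,0,0,0,0],[0,0,0,0,0,0],[0,0,0,0,0,0],[0,0,0,0,0,0],[0,0,0,0,0,0],[0,0,0,0,0,0],[0,0,0,0,0,0],[0,0,0,0,0,0]],
  ],
  hand=1,
  force=35,
)

```text
clock: 16.78
position: [0.4993, -0.1085, 0.0955]
ee_rot: [0.996, 0.093, 0.0, -0.001]
ft_force: [-1.0, -0.7, 1.6]
grip_width: 0.135
grasp_force: 38.4
```

```bash
python3 - <<'E'
from h import *
to((*place(B,(-.024,0,0))[0][:2],.094),B[2]-1.5708)
E
```

```text
pos [ 0.4993 -0.1085  0.0955] ytool -1.384 ztool [ 0.     0.001 -1.   ] shift [-0.   -0.03  0.04] az -0.01 F [-1.  -0.7  1.6] grip 0.14 38.4 t 16.8
```

>>> carry_out(
  commands=[
    [[0.07,0,-0.09,0,0,0],[0.07,0,-0.09,0,0,0],[0.07,0,-0.09,0,0,0],[0.08,0,-0.08,0,0,0],[0.08,0,-0.08,0,0,0],[0.09,0,-0.07,0,0,0]],
  ],
)

```text
clock: 17.28
position: [0.5173, -0.1047, 0.1155]
ee_rot: [0.996, 0.094, -0.0, -0.001]
ft_force: [-0.2, -0.3, -5.6]
grip_width: 0.133
grasp_force: 36.2
```

>>> carry_out(
  commands=[
    [[0.09,0,-0.07,0,0,0],[0.09,0,-0.06,0,0,0],[0.1,0,-0.06,0,0,0],[0.1,0,-0.06,0,0,0],[0.1,0,-0.05,0,0,0],[0.1,0,-0.05,0,0,0],[0.11,0,-0.04,0,0,0],[0.11,0,-0.03,0,0,0],[0.11,0,-0.03,0,0,0],[0.11,0,-0.02,0,0,0],[0.11,0,-0.02,0,0,0],[0.11,0,-0.01,0,0,0]],
  ],
)

```text
clock: 18.28
position: [0.5666, -0.0955, 0.1358]
ee_rot: [0.996, 0.093, 0.0, -0.001]
ft_force: [-5.9, 0.7, 1.6]
grip_width: 0.131
grasp_force: 35.6
```

```bash
cat >> h.py <<'E'
def hood():
    o=get_obs();d=o["position"][:2]-B[:2];x=d@[np.cos(B[2]),np.sin(B[2])]-.052;z=o["position"][2]+.019-.060
    print("grip rel hinge",round(x*1000,1),round(z*1000,1),"r",round(np.hypot(x,z)*1000,1),"theta",round(np.arctan2(51,-76)-np.arctan2(z,x),3),"F",o["ft_force"].round(1),"grip",o["grip_width"].round(3))
E
python3 -c "
from h import *
hood()"
```

```text
Traceback (most recent call last):
  File "h.py", line 39, in hood
    print("grip rel hinge",round(x*1000,1),round(z*1000,1),"r",round(np.hypot(x,z)*1000,1),"theta",round(np.arctan2(51,-76)-np.arctan2(z,x),3),"F",o["ft_force"].round(1),"grip",o["grip_width"].round(3))
                                                                                                                                                                                 ^^^^^^^^^^^^^^^^^^^^^
AttributeError: 'float' object has no attribute 'round'
```

Forces are small and match hinge friction, so I'll continue the arc.

>>> carry_out(
  commands=[
    [[0.11,0,-0.01,0,0,0],[0.11,0,0,0,0,0],[0.11,0,0,0,0,0],[0.11,0,0.01,0,0,0],[0.11,0,0.01,0,0,0],[0.11,0,0.02,0,0,0],[0.11,0,0.03,0,0,0],[0.11,0,0.03,0,0,0],[0.11,0,0.04,0,0,0],[0.11,0,0.04,0,0,0]],
  ],
)

```text
clock: 19.12
position: [0.6106, -0.0872, 0.1293]
ee_rot: [0.996, 0.094, 0.001, -0.001]
ft_force: [-3.5, 1.6, 5.2]
grip_width: 0.13
grasp_force: 36.8
```

```bash
sed -i 's/o\["grip_width"\].round(3)/o["grip_width"]/' h.py; python3 -c "
from h import *
hood()"
```

```text
grip rel hinge 37.5 88.3 r 95.9 theta 1.381 F [-3.5  1.6  5.2] grip 0.12983872429334095
```

>>> carry_out(
  commands=[
    [[0.1,0,0.05,0,0,0],[0.1,0,0.05,0,0,0],[0.1,0,0.06,0,0,0],[0.09,0,0.06,0,0,0]],
  ],
)

```text
clock: 19.45
position: [0.6265, -0.0841, 0.1208]
ee_rot: [0.996, 0.094, 0.002, -0.001]
ft_force: [-1.9, 1.9, 6.2]
grip_width: 0.131
grasp_force: 38.3
```

>>> carry_out(
  commands=[
    [[0.09,0,0.07,0,0,0],[0.09,0,0.07,0,0,0],[0.08,0,0.08,0,0,0],[0.08,0,0.08,0,0,0],[0,0,0,0,0,0]],
  ],
)

```text
clock: 19.87
position: [0.6409, -0.0813, 0.1089]
ee_rot: [0.996, 0.094, 0.003, -0.0]
ft_force: [1.8, 2.7, 7.3]
grip_width: 0.129
grasp_force: 41.6
```

```bash
python3 -c "
from h import *
hood()"
```

```text
grip rel hinge 68.4 67.9 r 96.4 theta 1.768 F [1.8 2.7 7.3] grip 0.12899038909770597
```

>>> carry_out(
  commands=[
    [[0,0,0,0,0,0],[0,0,0,0,0,0],[0,0,0,0,0,0],[0,0,0,0,0,0],[0,0,0,0,0,0],[0.15,0,-0.3,0,0,0],[0.1,0,-0.8,0,0,0],[0,0,-0.9,0,0,0],[0,0,-0.9,0,0,0],[0,0,-0.9,0,0,0],[-0.6,0,0,0,0,0],[-0.9,0,0,0,0,0],[-0.9,0,0,0,0,0],[-0.9,0,0,0,0,0],[-0.5,0,0,0,0,0],[0,0,0,0,0,0],[0,0,0,0,0,0]],
  ],
  hand=-1,
)

```text
clock: 21.28
position: [0.4981, -0.1087, 0.2603]
ee_rot: [0.996, 0.093, 0.001, -0.002]
ft_force: [0.2, -0.1, -0.0]
grip_width: 1.001
grasp_force: 0.0
```

```bash
python3 - <<'E'
from h import *
to((*place(B,(0,0,0))[0][:2],.2),B[2]-1.5708)
p=camera_params("wrist");w=camera("wrist");np.savez("w9.npz",**p);cv2.imwrite("pics/w9.png",w[:,:,::-1])
s=camera("scene");cv2.imwrite("pics/scene9.png",s[:,:,::-1])
import h;h.P["w"]=p
q=proj("w",place(B,[(0,0,.06)]))[0];print(q)
x,y=int(q[0])-80,int(q[1])-70
o=np.zeros((600,800,3),np.uint8)
c=cv2.resize(w[y:y+150,x:x+160],(480,450),interpolation=cv2.INTER_CUBIC);print("crop",x,y,"k3")
for i in range(0,160,20):cv2.putText(c,str(x+i),(i*3,8),0,.3,(255,0,0),1);cv2.line(c,(i*3,0),(i*3,450),(255,0,0),1)
for i in range(0,150,20):cv2.putText(c,str(y+i),(0,i*3+8),0,.3,(255,0,0),1);cv2.line(c,(0,i*3),(480,i*3),(255,0,0),1)
o[:450,:480]=c;o[:360,490:800]=cv2.resize(s[220:340,295:398],(310,360),interpolation=cv2.INTER_CUBIC)
cv2.imwrite("pics/m9.png",o[:,:,::-1])
E
```

```text
pos [ 0.4981 -0.1087  0.2603] ytool -1.384 ztool [ 0.002  0.003 -1.   ] shift [ 0.62 -0.02  1.51] az -0.01 F [ 0.2 -0.1 -0. ] grip 1.0 0.0 t 21.3
[327.35085374 188.17412704]
crop 247 118 k3
```

View pics/m9.png

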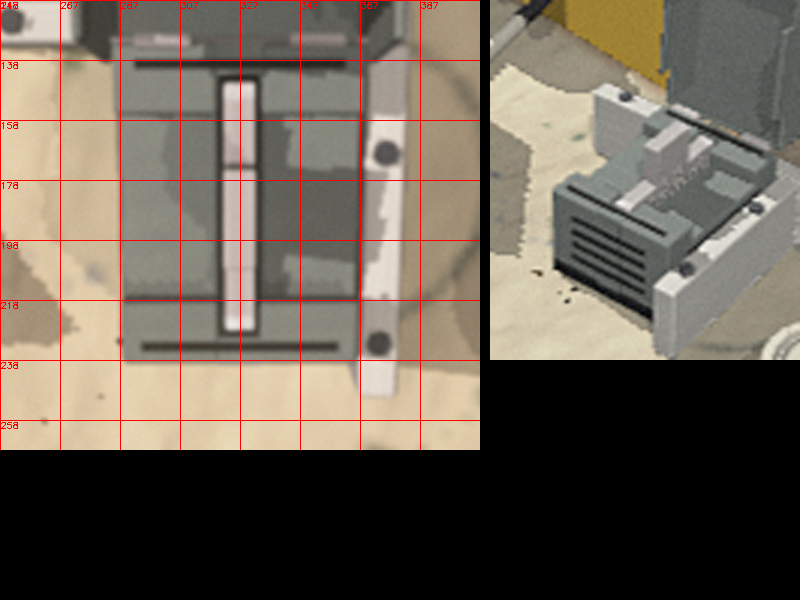

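The wrist crop shows the open slot with the plate at columns ~321–332, rows 145–228, so its tab is at the box centre within 2 mm. The hood stands well back. Next I'll go down and grip the tab.

>>> carry_out(
  commands=[
    [[0.3,-0.03,0.3,0,0,0],[0.36,0,0.76,0,0,0],[0,0,0.8,0,0,0],[0,0,0.8,0,0,0],[0,0,0.8,0,0,0],[0,0,0.8,0,0,0],[0,0,0.5,0,0,0],[0,0,0.3,0,0,0],[0,0,0,0,0,0],[0,0,0,0,0,0]],
  ],
)

```text
clock: 22.22
position: [0.5246, -0.1026, 0.0574]
ee_rot: [0.996, 0.093, -0.0, -0.0]
ft_force: [1.0, -0.5, 0.4]
grip_width: 0.999
grasp_force: 0.0
```

```bash
python3 - <<'E'
from h import *
to((*place(B,(.0015,.0005,0))[0][:2],.058),B[2]-1.5708)
E
```

```text
pos [ 0.5246 -0.1026  0.0574] ytool -1.384 ztool [-0.001  0.    -1.   ] shift [-0.02 -0.01 -0.01] az -0.01 F [ 1.  -0.5  0.4] grip 1.0 0.0 t 22.2
```

>>> carry_out(
  commands=[
    [[0,0,0,0,0,0],[0,0,0,0,0,0],[0,0,0,0,0,0],[0,0,0,0,0,0],[0,0,0,0,0,0],[0,0,0,0,0,0],[0,0,0,0,0,0],[0,0,0,0,0,0],[0,0,0,0,0,0]],
  ],
  hand=1,
  force=60,
)

```text
clock: 22.97
position: [0.5243, -0.1022, 0.0577]
ee_rot: [0.996, 0.093, 0.0, -0.001]
ft_force: [-0.3, 0.2, 5.8]
grip_width: 0.104
grasp_force: 59.1
```

>>> carry_out(
  commands=[
    [[0,0,-0.15,0,0,0],[0,0,-0.15,0,0,0],[0,0,-0.15,0,0,0],[0,0,-0.15,0,0,0]],
  ],
)

```text
clock: 23.3
position: [0.5241, -0.1024, 0.0821]
ee_rot: [0.996, 0.093, 0.0, -0.001]
ft_force: [1.2, -0.3, -0.3]
grip_width: 0.103
grasp_force: 58.5
```

>>> carry_out(
  commands=[
    [[0,0,-0.3,0,0,0],[0,0,-0.4,0,0,0],[0,0,-0.4,0,0,0],[0,0,-0.4,0,0,0],[0,0,-0.4,0,0,0],[0,0,-0.4,0,0,0],[0,0,-0.4,0,0,0],[0,0,-0.3,0,0,0],[0,0,0,0,0,0],[0,0,0,0,0,0]],
  ],
)

```text
clock: 24.13
position: [0.5243, -0.1024, 0.2018]
ee_rot: [0.996, 0.094, 0.001, -0.001]
ft_force: [-0.2, 0.7, -1.0]
grip_width: 0.1
grasp_force: 58.6
```

```bash
python3 - <<'E'
from h import *
# refine panel with top picture & scene
p=camera_params("wrist");w=camera("wrist");np.savez("w10.npz",**p);cv2.imwrite("pics/w10.png",w[:,:,::-1])
for f,c in(("top8","top"),("scene9","scene")):cv2.imread(f"pics/{f}.png")
print("target",place(L,(-.055,0,.1627)),"yaw",L[2]-np.pi)
to(place(L,(-.055,0,.1627))[0],L[2]-np.pi);print(get_obs()["joint_pos"].round(2))
for n in("top","scene"):print(n,proj(n,place(L,[(0,55e-3,.19),(0,-.055,.19),(0,.055,.09),(0,-.055,.09)])).round(1).tolist())
E
```

```text
target [[0.51510962 0.1707328  0.1627    ]] yaw -0.7127926535897933
 pos [ 0.5239 -0.1024  0.201 ] ytool -1.384 ztool [-0.001  0.002 -1.   ] shift [ 1.06 -6.75  0.97] az -6.4 F [ 0.   0.9 -2.3] grip 0.11 58.6 t 24.2
[-0.58  0.17  0.78  1.78 -0.13  1.24 -1.16]
top [[206.5, 253.5], [157.3, 209.2], [219.3, 259.4], [174.9, 219.6]]
scene [[216.3, 169.1], [226.8, 145.0], [223.1, 217.7], [232.5, 190.7]]
```

>>> carry_out(
  commands=[
    [[0,-0.3,0,0,0,0],[0,-0.5,0,0,0,0],[0,-0.6,0,0,0,0],[0,-0.6,0,0,0,0],[0,-0.5,0,0,0,0],[0,-0.3,0,0,0,0],[0,0,0,0,0,-0.8],[0,0,0,0,0,-0.8],[0,0,0,0,0,-0.8],[0,0,0,0,0,-0.8],[0,0,0,0,0,-0.8],[0,0,0,0,0,-0.8],[0,0,0,0,0,-0.8],[0,0,0,0,0,-0.8],[0,0,0,0,0,0]],
  ],
)

```text
clock: 25.43
position: [0.5027, 0.0075, 0.2004]
ee_rot: [0.909, 0.417, -0.001, -0.001]
ft_force: [0.4, -0.1, -1.0]
grip_width: 0.104
grasp_force: 58.6
```

```bash
python3 - <<'E'
from h import *
a=cv2.imread("pics/top0.png")[:,:,::-1].copy()
m=lambda t:round(float(t[0])%np.pi,3)
print("want y-dir",round((L[2]+np.pi/2)%np.pi,3))
print("strip back",edge(a,(154,219),(195,257),.19,3),m(edge(a,(154,219),(195,257),.19,3)))
for A,Bb in(((203,224),(227,246)),((175,252),(202,277)),((198,222),(191,229)),((207,277),(227,253))):print("base",m(edge(a,A,Bb,.01,3)),edge(a,A,Bb,.01,3)[1:])
to(place(L,(-.055,0,.1627))[0],L[2]-np.pi)
E
```

```text
want y-dir 0.858
strip back (np.float32(0.824), array([0.4607, 0.2195], dtype=float32), np.float32(0.28)) 0.824
base 0.825 (array([0.4918, 0.1884], dtype=float32), np.float32(0.24))
base 0.824 (array([0.4345, 0.2439], dtype=float32), np.float32(0.23))
base 2.421 (array([0.5133, 0.2332], dtype=float32), np.float32(0.28))
base 2.45 (array([0.4343, 0.1827], dtype=float32), np.float32(0.31))
 pos [0.5027 0.0075 0.2004] ytool -0.71 ztool [-0.002  0.001 -1.   ] shift [ 3.3  -2.42  0.95] az 0.03 F [ 0.4 -0.1 -1. ] grip 0.1 58.6 t 25.4
```

```bash
python3 - <<'E'
from h import *
to((.5122,.1709,.1627),2.395-np.pi)
E
```

```text
pos [0.5027 0.0075 0.2004] ytool -0.71 ztool [-0.002  0.001 -1.   ] shift [ 3.26 -2.48  0.95] az 0.35 F [ 0.4 -0.1 -1. ] grip 0.1 58.6 t 25.4
```

>>> carry_out(
  commands=[
    [[0.2,-0.15,0,0,0,0.35],[0.4,-0.3,0.1,0,0,0],[0.5,-0.4,0.15,0,0,0],[0.5,-0.4,0.15,0,0,0],[0.5,-0.35,0.15,0,0,0],[0.4,-0.3,0.15,0,0,0],[0.3,-0.2,0.1,0,0,0],[0.2,-0.1,0.1,0,0,0],[0,0,0,0,0,0],[0,0,0,0,0,0]],
  ],
)

```text
clock: 26.27
position: [0.5204, 0.1545, 0.1654]
ee_rot: [0.917, 0.398, -0.0, -0.0]
ft_force: [0.7, -1.1, -0.4]
grip_width: 0.108
grasp_force: 58.6
```

```bash
python3 - <<'E'
from h import *
to((.5122,.1709,.1627),2.395-np.pi)
cv2.imwrite("pics/topE.png",camera("top")[:,:,::-1]);cv2.imwrite("pics/sceneE.png",camera("scene")[:,:,::-1])
E
```

```text
pos [0.5204 0.1545 0.1654] ytool -0.751 ztool [-0.001  0.    -1.   ] shift [ 0.16 -0.43  0.07] az -0.05 F [ 0.7 -1.1 -0.4] grip 0.11 58.6 t 26.3
```

>>> carry_out(
  commands=[
    [[0.08,-0.2,0.04,0,0,0],[0.08,-0.23,0.03,0,0,0],[0,0,0,0,0,0],[0,0,0,0,0,0],[0,0,0,0,0,0]],
  ],
)

```text
clock: 26.78
position: [0.5121, 0.1719, 0.1631]
ee_rot: [0.917, 0.399, 0.0, -0.001]
ft_force: [0.4, -0.5, -1.4]
grip_width: 0.103
grasp_force: 58.6
```

```bash
python3 - <<'E'
from h import *
to((.5122,.1709,.1627),2.395-np.pi)
def score(n,im,th):
    g=cv2.GaussianBlur(cv2.cvtColor(im,cv2.COLOR_BGR2GRAY).astype(np.float32),(0,0),1.2)
    G=np.hypot(cv2.Sobel(g,5,1,0),cv2.Sobel(g,5,0,1));c,s=np.cos(th),np.sin(th)
    C=[(x*c+z*s+.052,y,-x*s+z*c+.06) for x,z in((-.104,0),(-.104,.0285)) for y in(-.04,.04)]
    v=[]
    for i,j in((0,1),(2,3),(0,2),(1,3)):
        X=np.linspace(C[i],C[j],40);q=proj(n,place(B,X)).astype(np.float32)
        v.append(cv2.remap(G,q[None,:,0],q[None,:,1],1).mean())
    return round(sum(v)/4,1)
for f,n in(("topE","top"),("sceneE","scene"),("scene9","scene")):
    im=cv2.imread(f"pics/{f}.png");print(f,[(round(t,2),float(score(n,im,t))) for t in np.arange(1.4,2,.05)])
E
```

```text
pos [0.5121 0.1719 0.1631] ytool -0.75 ztool [-0.     0.001 -1.   ] shift [-0.02  0.02  0.01] az -0.03 F [ 0.4 -0.5 -1.4] grip 0.1 58.6 t 26.8
topE [(np.float64(1.4), 57.29999923706055), (np.float64(1.45), 39.599998474121094), (np.float64(1.5), 31.899999618530273), (np.float64(1.55), 34.900001525878906), (np.float64(1.6), 37.5), (np.float64(1.65), 56.400001525878906), (np.float64(1.7), 42.5), (np.float64(1.75), 24.600000381469727), (np.float64(1.8), 19.0), (np.float64(1.85), 17.399999618530273), (np.float64(1.9), 19.600000381469727), (np.float64(1.95), 23.200000762939453), (np.float64(2.0), 13.800000190734863)]
sceneE [(np.float64(1.4), 36.20000076293945), (np.float64(1.45), 28.799999237060547), (np.float64(1.5), 28.5), (np.float64(1.55), 35.79999923706055), (np.float64(1.6), 47.70000076293945), (np.float64(1.65), 61.900001525878906), (np.float64(1.7), 64.80000305175781), (np.float64(1.75), 53.5), (np.float64(1.8), 38.70000076293945), (np.float64(1.85), 28.799999237060547), (np.float64(1.9), 25.100000381469727), (np.float64(1.95), 25.399999618530273), (np.float64(2.0), 27.799999237060547)]
scene9 [(np.float64(1.4), 30.899999618530273), (np.float64(1.45), 21.600000381469727), (np.float64(1.5), 26.299999237060547), (np.float64(1.55), 33.5), (np.float64(1.6), 44.70000076293945), (np.float64(1.65), 62.70000076293945), (np.float64(1.7), 60.70000076293945), (np.float64(1.75), 38.0), (np.float64(1.8), 24.399999618530273), (np.float64(1.85), 20.299999237060547), (np.float64(1.9), 20.0), (np.float64(1.95), 21.600000381469727), (np.float64(2.0), 25.100000381469727)]
```

```bash
python3 - <<'E'
from h import *
from scipy.optimize import minimize
def grad(f):
    g=cv2.GaussianBlur(cv2.cvtColor(cv2.imread(f),cv2.COLOR_BGR2GRAY).astype(np.float32),(0,0),1.2);return np.hypot(cv2.Sobel(g,5,1,0),cv2.Sobel(g,5,0,1))
E8=((0,1),(2,3),(0,2),(1,3))
def score(n,G,th,off,edges):
    c,s=np.cos(th),np.sin(th);C=[(x*c+z*s+.052,y,-x*s+z*c+.06) for x,z in((-.104,0),(-.104,.0285),(0,.0285)) for y in(-.04,.04)];v=0
    for i,j in edges:
        q=(proj(n,place(B,np.linspace(C[i],C[j],40)))+off).astype(np.float32);v+=cv2.remap(G,q[None,:,0],q[None,:,1],1).mean()
    return v/len(edges)
G8=grad("pics/scene8.png")
r=max((score("scene",G8,0.0,(a,b),((2,3),(2,4),(3,5),(4,5),(0,2))),a,b) for a in np.arange(-6,6.1,.5) for b in np.arange(-6,6.1,.5));print("scene px offset closed",r)
for f in("sceneE","scene9"):
    G=grad(f"pics/{f}.png");k=[(score("scene",G,t,r[1:],E8),round(t,3)) for t in np.arange(1.4,2,.01)];print(f,max(k))
for f,n in(("topE","top"),("sceneE","scene")):
    G=grad(f"pics/{f}.png");print(n,"free",sorted(((round(float(score(n,G,t,(a,b),E8)),1),round(t,2),a,b) for t in np.arange(1.4,2,.02) for a in range(-4,5) for b in range(-4,5)),reverse=True)[:5])
E
```

```text
scene px offset closed (np.float32(69.947075), np.float64(0.0), np.float64(-0.5))
sceneE (np.float32(67.85157), np.float64(1.67))
scene9 (np.float32(67.63274), np.float64(1.66))
top free [(115.9, np.float64(1.4), -4, 1), (115.5, np.float64(1.44), -4, 4), (115.5, np.float64(1.42), -4, 2), (115.3, np.float64(1.42), -4, 3), (114.2, np.float64(1.44), -4, 3)]
scene free [(69.3, np.float64(1.72), -2, 0), (68.4, np.float64(1.7), -1, 0), (68.4, np.float64(1.7), -2, 0), (68.2, np.float64(1.74), -3, 0), (67.5, np.float64(1.74), -2, 0)]
```

```bash
python3 - <<'E'
import h
from h import *
p=np.load("w9.npz");h.P["w"]={k:p[k] for k in p}
g=cv2.GaussianBlur(cv2.cvtColor(cv2.imread("pics/w9.png"),cv2.COLOR_BGR2GRAY).astype(np.float32),(0,0),1)
G=np.hypot(cv2.Sobel(g,5,1,0),cv2.Sobel(g,5,0,1))
def pts(th):
    c,s=np.cos(th),np.sin(th);return [(x*c+z*s+.052,y,-x*s+z*c+.06) for x,z in((-.104,0),(-.104,.0285),(0,0)) for y in(-.04,.04)]
def e(C,i,j,off):
    q=(proj("w",place(B,np.linspace(C[i],C[j],40)))+off).astype(np.float32);return float(cv2.remap(G,q[None,:,0],q[None,:,1],1).mean())
for t in np.arange(1.5,1.96,.03):
    C=pts(t);print(round(t,2),[round(e(C,i,j,(-.65,-1.5))) for i,j in((0,1),(2,3),(0,4),(1,5))],proj("w",place(B,[C[0],C[2]])).round(0).tolist())
E
```

```text
1.5 [97, 11, 55, 83] [[388.0, 139.0], [391.0, 92.0]]
1.53 [53, 9, 38, 76] [[388.0, 134.0], [391.0, 87.0]]
1.56 [49, 9, 34, 76] [[389.0, 129.0], [391.0, 82.0]]
1.59 [26, 8, 29, 75] [[389.0, 124.0], [391.0, 77.0]]
1.62 [30, 11, 30, 83] [[389.0, 119.0], [391.0, 72.0]]
1.65 [32, 61, 41, 81] [[389.0, 114.0], [391.0, 67.0]]
1.68 [83, 30, 94, 101] [[389.0, 109.0], [391.0, 62.0]]
1.71 [11, 26, 84, 54] [[389.0, 104.0], [390.0, 57.0]]
1.74 [11, 18, 76, 41] [[389.0, 99.0], [390.0, 52.0]]
1.77 [11, 17, 66, 36] [[390.0, 94.0], [390.0, 48.0]]
1.8 [10, 17, 57, 32] [[390.0, 89.0], [390.0, 43.0]]
1.83 [7, 17, 47, 26] [[390.0, 84.0], [390.0, 39.0]]
1.86 [7, 17, 41, 26] [[390.0, 79.0], [389.0, 35.0]]
1.89 [8, 20, 40, 25] [[390.0, 74.0], [389.0, 31.0]]
1.92 [19, 20, 37, 24] [[390.0, 70.0], [389.0, 27.0]]
1.95 [67, 9, 33, 23] [[389.0, 65.0], [389.0, 24.0]]
```

Three views agree that the hood is at about 1.67 rad. The plate is held still in front of the panel, so I'm handing in.

```bash
python3 -c "
from workcell import *
print(hand_in())"
```

```text
the job is handed in; nothing more can be done
None
```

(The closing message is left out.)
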